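# Let a fogged culture dish breathe

## Task

The culture dish with the orange lid, standing on the warming plate, has fogged up: let it breathe. Raise its lid edge-first (one side tipped up by 10 to 15 degrees while the other side is still down around the dish), then lift it just clear of the rim, a gap of about one centimetre and never more than three, and keep it there over the dish for about a second. Then set it back centred and level, fully home, lowering it rather than dropping it or pressing hard, and let go; never tip the lid more than 30 degrees, leave the dish where it stands, and leave the blue-lidded dish, the bottle and the tip box alone.

Things in the scene. Friction and masses are not known exactly. Their poses are not given: they have to be found in the camera images.
- lid: Round opaque orange lid: 63 mm outside diameter, 11.5 mm high, top 2.5 mm thick, skirt 58 mm inside diameter and 9 mm deep, 40 g. Origin: on its axis, in the plane of the skirt's lower edge; z up out of its top. It starts home on the dish, loose, origin 15 mm above the dish's, with 2.5 mm play each way. Grip it across its diameter from above; the skirt stands out 5 mm beyond the dish wall.
- dish: Round clear glass culture dish under the orange lid: 53 mm outside diameter, 24 mm high, wall 3 mm, open at the top, about 150 g, standing loose on the warming plate. Origin: centre of its underside; z up.
- plate: Fixed grey warming plate with a dark steel top, 180 mm (x) by 320 mm (y), 20 mm high. Origin: centre of its underside, on the table. The two dishes stand on it, one in each half, about 150 mm apart along its y axis.
- blue_dish: Bystander: a closed dish of the same size with a blue lid (63 mm diameter, 26.5 mm high in all) on the other half of the warming plate. Origin: centre of its underside.
- bottle: Bystander: upright screw-cap bottle, 70 mm diameter, 150 mm high, on the table beyond the +y end of the warming plate. Origin: centre of its underside.
- tip_box: Bystander: closed box, white with a green cover, 80 by 120 mm, 63 mm high, on the table beyond the -y end of the warming plate. Origin: centre of its underside.
Mind the look-alikes: they are no part of the job. What is meant by the lid is not pink or turquoise, and is the larger of those in its own colour.

How it is judged:
By the outcome, as a careful person would: the job done as asked, in the order asked, and still so for the second after the job is handed in, with the robot touching nothing.
It also fails if it takes over 38 s, if anything falls off the work surface, if the arm or the gripper's body presses on something with over 40 N, if the wrist force passes 120 N, or if a joint passes its speed limit or range.

## Robot

A 6-joint arm with a two-finger parallel gripper is mounted at the origin on the work surface. World frame = base frame: x ahead of the robot, y to its left, z up, the work surface at z = 0. Lengths are in mm, angles in rad, forces in N, time in s.
With the tool pointing down it reaches from about 275 to 875 mm from the base axis. Payload 12.5 kg.
Tool frame: the origin (TCP) lies midway between the tips of the shut fingers; the grasp point (between the pads) lies 19 mm behind it; z points along the fingers, x is the direction in which the jaws open and shut, and the axes are right-handed (so a half turn about z gives the same grasp; the last joint's range is limited). The gripper opens to 85 mm and grips with 20 to 120 N. Pads are 22 mm wide; open, the fingers measure 114 mm over their backs; the gripper's body (76 mm by 85 mm) begins 54 mm behind the grasp point. The pads swing forward as they close: fully open they stand 13 mm farther back than shut.
Start: joints at [-1.356, 0.351, 1.652, -0, 1.139, -0.085], TCP at [162.45, -525.447, 231.29] pointing down, gripper open.
Joint ranges: [-2.75, 2.75], [-0.79, 2.1], [0.01, 2.65], [-1.57, 4.71], [0.07, 3.14], [-2.87, 2.87]. Speed limits (rad/s): [2.22, 2.22, 2.79, 3.14, 3.14, 3.14].

## Interface

Orientations are given as a unit quaternion [w, x, y, z].
In Python, from workcell import env gives the robot as it stands.
- The arm moves only by the tool drive_tool, never from a script. Its argument "deltas" is one flat list of numbers, 7 for each row, row after row: the turn, a rotation vector about the tool's x, y, z in degrees, then the shift along the tool's x, y, z in m, then the opening, from 0 (shut) to 1 (fully open). A call has 1 to 20 rows; each row shifts and turns the pose as measured when the row begins, along the tool's axes as they then stand; what a row does not reach is not made up. A row lasts 1/8 s, in which the tool goes at most 62.5 mm and 10.7 degrees, less where a joint would pass 70% of its speed; a pose out of reach is approached as far as the arm can. A call with a gripper value outside its range is refused whole. The fingers move at their own pace and stop on an object; "squeeze" is the grip in N (left out, the last holds). Time passes only in rows, so rows that do not move let the fingers close. It gives the time, the measured TCP pose, the force and the opening at its end, in the units of the state.
- env.get_obs(): the state, without advancing time (a new reading comes with each control period).
- env.capture(name): name is "side" or "top" or "wrist"; returns (picture, depth): 420x560x3 uint8, blue, green, red; 420x560 float32, mm along the optical axis (not along the pixel's ray), 0 where there is no reading.
- env.get_calibration(name): a dict with "mtx" (3x3 intrinsics, pixels), "pose" (4x4, takes a point from camera to world coordinates). Camera axes: x right, y down, z forward; pixel columns grow to the right and rows downward; lengths in mm; the calibration is good to about 2 mm. The wrist camera is an equidistant fisheye: a pixel r from the principal point sees the ray r / f radians off the axis. A picture is of the moment at which its call begins: read the wrist's pose just before it. get_calibration takes no time and is no camera call; for the wrist camera it gives the pose at the moment of the call.
- env.hand_in(): hands the job in, once; it reports no verdict.
The state is a dict: "time_s": time; "q": joint angles; "joint_velocities": joint speeds; "tau": joint torques, N m; "ee_pos": TCP position; "ee_rot": TCP orientation; "wrist_force": force on the tool from outside, world axes, zero at the start; "wrist_torque": the same for the moment, N m; "grip_width": opening from 0.0 (shut) to 1.0 (fully open).
Only numpy, scipy, OpenCV 4.12 (cv2) and the standard library are available. Lean on these libraries where they do the work, as an engineer would, in place of code of your own. Each camera call takes 0.05 s, during which the arm holds its last target.

## Working session

There is one attempt and no reset: what is moved stays moved. The work goes in short steps, Python scripts to look and compute and a tool call to move; the robot and the scene stay as the last step left them, time stands still between calls to the robot, and variables do not carry over. Pictures are saved under pics/ and viewed, and the job is handed in when it is done.

Besides the shell and the picture viewer there is one more tool, called after ">>>" as a command line: name --argument value ..., lists and objects as JSON in quotes. drive_tool: Moves the arm, as the interface text tells. Its arguments: {"type":"object","properties":{"deltas":{"type":"array"},"squeeze":{"type":"number"}},"required":["deltas"]}

```bash
ls; mkdir -p pics
python3 - <<'E'
from workcell import env
import cv2,numpy as np
print(env.get_obs())
for n in ["top","side"]:
    p,d=env.capture(n); cv2.imwrite(f"pics/{n}0.png",p); np.save(f"pics/{n}0.npy",d)
    c=env.get_calibration(n); print(n,c)
E
```

```text
pics
{'time_s': 0.0, 'q': array([-1.35558621e+00,  3.51224654e-01,  1.65243229e+00, -3.28918382e-05,
        1.13911863e+00, -8.45584749e-02]), 'joint_velocities': array([ 3.35796966e-05,  7.01617100e-04, -9.30158512e-05, -5.39271414e-04,
       -6.48097386e-04,  2.33848937e-03]), 'tau': array([-9.40714417e-04, -5.06095433e+01, -2.91398710e+01, -1.20027967e-04,
        4.63428136e-03, -4.20436379e-05]), 'ee_pos': array([ 162.38032963, -525.12743146,  230.76165512]), 'ee_rot': array([-3.78806217e-04,  8.04770723e-01, -5.93585489e-01, -4.54482929e-04]), 'wrist_force': array([ 0.804322  ,  0.11841418, -0.05061652]), 'wrist_torque': array([-0.01726812, -0.04656369, -0.0033072 ]), 'grip_width': 0.9998508860698364}
top {'mtx': array([[399.96645736,   0.        , 275.47263686],
       [  0.        , 399.96645736, 210.32882112],
       [  0.        ,   0.        ,   1.        ]]), 'pose': array([[-5.01732108e-03, -9.85510696e-01,  1.69539064e-01,
         4.11725558e+02],
       [-9.99701681e-01,  8.90603771e-04, -2.44080902e-02,
         2.25751451e+01],
       [ 2.39034418e-02, -1.69610951e-01, -9.85221168e-01,
         8.89025418e+02],
       [ 0.00000000e+00,  0.00000000e+00,  0.00000000e+00,
         1.00000000e+00]])}
side {'mtx': array([[476.76698154,   0.        , 283.75937685],
       [  0.        , 476.76698154, 206.97891704],
       [  0.        ,   0.        ,   1.        ]]), 'pose': array([[-7.96998258e-01, -3.31551603e-01,  5.04843848e-01,
        -2.94392569e+01],
       [-6.03981362e-01,  4.36760377e-01, -6.66668499e-01,
         8.15681702e+02],
       [ 5.39220331e-04, -8.36249908e-01, -5.48348248e-01,
         7.06136181e+02],
       [ 0.00000000e+00,  0.00000000e+00,  0.00000000e+00,
         1.00000000e+00]])}
```

View pics/top0.png

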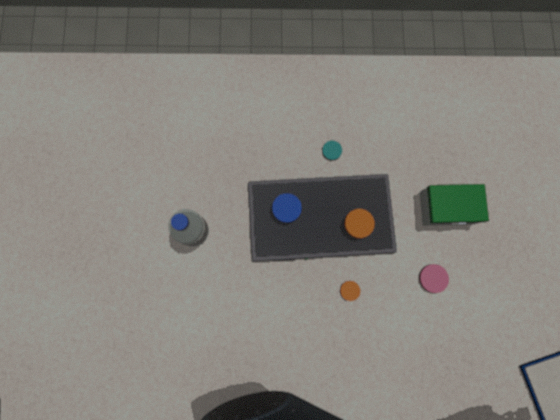

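View pics/side0.png

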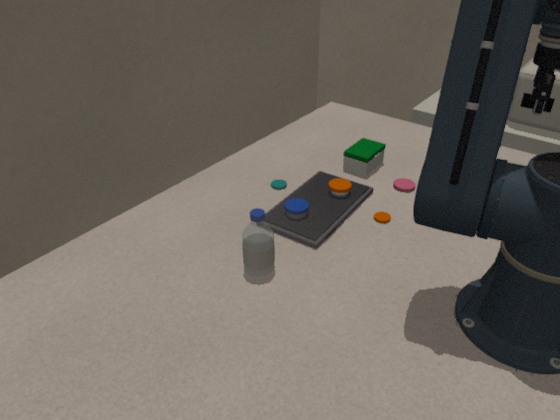

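The top view shows the orange lid on the plate at about (360,223), the blue lid at (286,208), and the small orange decoy off the plate at (350,291). Next I'll measure the lid's position.

```bash
cat > h.py <<'E'
import cv2,numpy as np
from scipy.spatial.transform import Rotation as R
def seg(p,win,lo=(5,140,90),hi=(18,255,255)):
    m=cv2.inRange(cv2.cvtColor(p,cv2.COLOR_BGR2HSV),lo,hi)
    w=np.zeros_like(m); w[win[1]:win[3],win[0]:win[2]]=1
    return m*w
def world(uv,z,d):
    "depth-plane points"
    K,T=d["mtx"],np.array(d["pose"])
    x=(np.asarray(uv,float)-[K[0,2],K[1,2]])/K[0,0]
    r=np.c_[x,np.ones(len(x))]
    return r,(T[:3,:3]@r.T).T,T[:3,3]
def on_plane(uv,zp,d):
    r,w,o=world(uv,0,d); s=(zp-o[2])/w[:,2]; return o+w*s[:,None]
def by_depth(uv,dep,d):
    r,w,o=world(uv,0,d); return o+w*np.asarray(dep)[:,None]
E
python3 - <<'E'
from h import *
from workcell import env
for n,win in [("top",(335,195,385,250)),("side",(322,172,360,200))]:
    p=cv2.imread(f"pics/{n}0.png"); dep=np.load(f"pics/{n}0.npy"); c=env.get_calibration(n)
    m=seg(p,win); v,u=np.nonzero(m); print(n,len(u),u.min(),u.max(),v.min(),v.max())
    P=by_depth(np.c_[u,v],dep[v,u],c); print("median z",np.percentile(P[:,2],[5,50,95]))
    top=P[np.abs(P[:,2]-np.percentile(P[:,2],75))<5]; print("depth centroid",top.mean(0),np.ptp(top,axis=0))
    cs,_=cv2.findContours(m,0,1); k=max(cs,key=cv2.contourArea)[:,0]
    Q=on_plane(k,46.5,c)[:,:2].astype(np.float32); print("circle",cv2.minEnclosingCircle(Q), "ell",cv2.fitEllipse(Q*10))
    m2=seg(p,(270,190,305,225) if n=="top" else (280,195,315,220),(105,120,50),(130,255,255))
    cs,_=cv2.findContours(m2,0,1); k=max(cs,key=cv2.contourArea)[:,0]
    Q=on_plane(k,46.5,c)[:,:2].astype(np.float32); print("blue",cv2.minEnclosingCircle(Q))
E
```

```text
top 680 345 374 209 237
median z [44.20741232 46.97817588 49.79232123]
depth centroid [ 528.97582039 -177.26289443   46.96774722] [60.56632671 63.21901924  7.89138983]
circle ((529.13671875, -177.63018798828125), 31.843416213989258) ell ((5293.13818359375, -1775.7034912109375), (608.6483764648438, 621.2142944335938), 12.906889915466309)
blue ((562.7223510742188, -21.62503433227539), 32.22015380859375)
side 275 328 351 178 192
median z [35.68882376 44.6330381  47.0692115 ]
depth centroid [ 527.96527968 -171.59821121   44.8355604 ] [61.30456775 66.46540688  8.03485109]
circle ((523.82421875, -165.0265350341797), 38.95384216308594) ell ((5236.3623046875, -1654.4932861328125), (610.5771484375, 757.3857421875), 33.3528938293457)
blue ((556.5394287109375, -12.115060806274414), 36.94110107421875)
```

```bash
cat >> h.py <<'E'
def rot(o):
    w,x,y,z=o["ee_rot"]; return R.from_quat([x,y,z,w])
def plan(o,pos,Rt,n):
    "n equal world steps -> rows in tool axes"
    r0=rot(o); p0=np.array(o["ee_pos"]); dv=(r0.inv()*Rt).as_rotvec()/n; dp=(np.array(pos)-p0)/n
    r=r0
    for i in range(n):
        print(np.round(np.degrees(dv),2).tolist(),np.round(r.inv().apply(dp)/1000,4).tolist()); r=r*R.from_rotvec(dv)
def down(yaw):
    "tool x at yaw deg, pointing down"
    a=np.radians(yaw); x=[np.cos(a),np.sin(a),0]; z=[0,0,-1.]; y=np.cross(z,x)
    return R.from_matrix(np.c_[x,y,z])
E
python3 - <<'E'
from h import *
from workcell import env
o=env.get_obs(); print(rot(o).as_matrix().round(3)); plan(o,[529,-177.5,200],down(-18),10)
E
```

```text
[[ 0.295 -0.955 -0.   ]
 [-0.955 -0.295  0.001]
 [-0.001 -0.    -1.   ]]
[-0.0, 0.01, -5.48] [-0.0224, -0.0453, 0.0031]
[-0.0, 0.01, -5.48] [-0.018, -0.0472, 0.0031]
[-0.0, 0.01, -5.48] [-0.0134, -0.0487, 0.0031]
[-0.0, 0.01, -5.48] [-0.0086, -0.0498, 0.0031]
[-0.0, 0.01, -5.48] [-0.0039, -0.0504, 0.0031]
[-0.0, 0.01, -5.48] [0.001, -0.0505, 0.0031]
[-0.0, 0.01, -5.48] [0.0058, -0.0502, 0.0031]
[-0.0, 0.01, -5.48] [0.0106, -0.0494, 0.0031]
[-0.0, 0.01, -5.48] [0.0152, -0.0482, 0.0031]
[-0.0, 0.01, -5.48] [0.0198, -0.0465, 0.0031]
```

>>> drive_tool --deltas '[0,0,-5.5,-0.022,-0.045,0.003,1,0,0,-5.5,-0.018,-0.047,0.003,1,0,0,-5.5,-0.013,-0.049,0.003,1,0,0,-5.5,-0.009,-0.05,0.003,1,0,0,-5.5,-0.004,-0.05,0.003,1,0,0,-5.5,0.001,-0.05,0.003,1,0,0,-5.5,0.006,-0.05,0.003,1,0,0,-5.5,0.011,-0.049,0.003,1,0,0,-5.5,0.015,-0.048,0.003,1,0,0,-5.5,0.02,-0.046,0.003,1,0,0,0,0,0,0,1]'

```text
time_s: 1.48
ee_pos: [533.1, -162.5, 197.5]
ee_rot: [-0.001, 0.99, -0.14, -0.002]
wrist_force: [-0.2, -1.3, -0.1]
grip_width: 1.0
```

Run:
```python
from h import *
from workcell import env
o=env.get_obs(); print(o["ee_pos"],rot(o).as_matrix().round(3),o["joint_velocities"].round(3))
c=env.get_calibration("wrist"); print(c)
p,d=env.capture("wrist"); cv2.imwrite("pics/w1.png",p); np.save("pics/w1.npy",d)
import pickle; pickle.dump(c,open("pics/w1.pkl","wb"))
p,d=env.capture("top"); cv2.imwrite("pics/t1.png",p)
```

```text
[ 533.09253756 -162.5166778   197.52453588] [[ 0.961 -0.277 -0.003]
 [-0.277 -0.961  0.003]
 [-0.004 -0.002 -1.   ]] [-0.035 -0.013  0.023 -0.013  0.002  0.003]
{'mtx': array([[325.1922621 ,   0.        , 279.45330593],
       [  0.        , 325.1922621 , 210.44982072],
       [  0.        ,   0.        ,   1.        ]]), 'pose': array([[ 9.60539650e-01, -2.64016849e-01, -8.75139065e-02,
         5.56217888e+02],
       [-2.78114469e-01, -9.16176003e-01, -2.88572127e-01,
        -8.74941215e+01],
       [-3.99023750e-03,  3.01523854e-01, -9.53450284e-01,
         3.39526909e+02],
       [ 0.00000000e+00,  0.00000000e+00,  0.00000000e+00,
         1.00000000e+00]])}
```

View pics/w1.png

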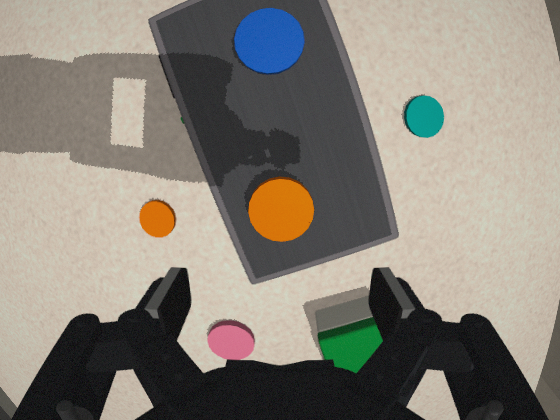

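The wrist view shows the lid at about (281,210), clear all round, with the fingers symmetric about column 280.

```bash
cat >> h.py <<'E'
def fish(uv,zp,c):
    K,T=c["mtx"],np.array(c["pose"]); a=np.asarray(uv,float)-[K[0,2],K[1,2]]
    r=np.linalg.norm(a,axis=1)+1e-9; th=r/K[0,0]
    ray=np.c_[a/r[:,None]*np.sin(th)[:,None],np.cos(th)]; w=(T[:3,:3]@ray.T).T; o=T[:3,3]
    return o+w*((zp-o[2])/w[:,2])[:,None]
def fitc(Q):
    A=np.c_[2*Q[:,:2],np.ones(len(Q))]; s=np.linalg.lstsq(A,(Q[:,:2]**2).sum(1),rcond=None)[0]
    return s[:2],np.sqrt(s[2]+s[0]**2+s[1]**2)
E
python3 - <<'E'
from h import *
import pickle
from workcell import env
c=pickle.load(open("pics/w1.pkl","rb")); p=cv2.imread("pics/w1.png")
m=seg(p,(230,165,335,255)); cs,_=cv2.findContours(m,0,1); k=max(cs,key=cv2.contourArea)[:,0]
print(k.min(0),k.max(0),fitc(fish(k,46.5,c)))
o=env.get_obs();print(o["ee_pos"])
plan(o,[529,-177.5,110],down(-16),6)
E
```

```text
[248 177] [313 241] (array([ 530.56575129, -176.00961997]), np.float64(31.24826402666629))
[ 531.55569099 -164.49164633  197.77178828]
[-0.02, 0.04, -0.05] [0.0003, 0.0022, 0.0146]
[-0.02, 0.04, -0.05] [0.0002, 0.0022, 0.0146]
[-0.02, 0.04, -0.05] [0.0002, 0.0022, 0.0146]
[-0.02, 0.04, -0.05] [0.0002, 0.0022, 0.0146]
[-0.02, 0.04, -0.05] [0.0002, 0.0022, 0.0146]
[-0.02, 0.04, -0.05] [0.0002, 0.0022, 0.0146]
```

>>> drive_tool --deltas '[0,0,0,0,0.003,0.02,1,0,0,0,0,0.003,0.02,1,0,0,0,0,0.003,0.02,1,0,0,0,0,0.003,0.02,1,0,0,0,0,0,0.01,1,0,0,0,0,0,0,1,0,0,0,0,0,0,1]'

```text
time_s: 2.45
ee_pos: [524.0, -182.1, 107.0]
ee_rot: [-0.001, 0.989, -0.148, -0.001]
wrist_force: [-0.0, 0.6, -1.0]
grip_width: 1.001
```

```bash
cat > look.py <<'E'
import sys,pickle
from h import *
from workcell import env
o=env.get_obs(); c=env.get_calibration("wrist"); p,d=env.capture("wrist"); n=sys.argv[1]
cv2.imwrite(f"pics/{n}.png",p); np.save(f"pics/{n}.npy",d); pickle.dump((o,c),open(f"pics/{n}.pkl","wb"))
T=rot(o); m=seg(p,(200,100,370,420)); cs,_=cv2.findContours(m,0,1); k=max(cs,key=cv2.contourArea)[:,0]
print(o["time_s"],o["ee_pos"],np.degrees((down(-16).inv()*T).as_rotvec()).round(2),"F",o["wrist_force"].round(2),"w",o["grip_width"],"v",abs(o["joint_velocities"]).max())
ctr,r=fitc(fish(k,46.5,c)); print(k.min(0),k.max(0),"lid",ctr,r)
print("lid-tcp in tool",T.inv().apply(np.r_[ctr,46.5]-o["ee_pos"]))
print("cam in tool",T.inv().apply(c["pose"][:3,3]-o["ee_pos"]))
E
python3 look.py w2
```

```text
2.45 [ 524.0193568  -182.06233182  107.04038998] [ 0.06 -0.16  1.03] F [-0.03  0.56 -0.97] w 1.000936696091687 v 0.005430344772220418
[239 172] [332 263] lid [ 530.6324616  -175.92810553] 31.31494349411073
lid-tcp in tool [ 4.69365891 -7.74238484 60.53532646]
cam in tool [   0.87941405  -78.84773005 -141.82290886]
```

View pics/w2.png

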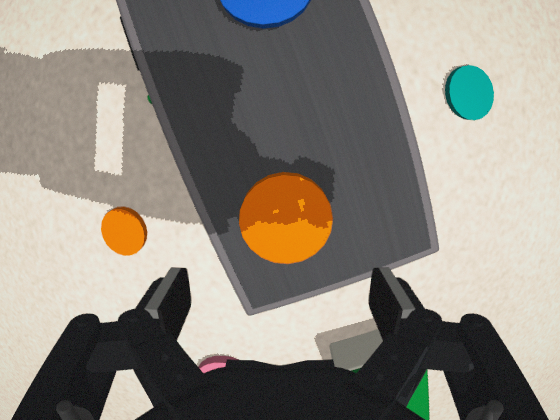

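The wrist view now puts the lid at (285,218). Its position agrees with the top camera to within 2 mm, and the finger midline is at column 280. I'll centre on it and go lower.

>>> drive_tool --deltas '[0,0,0,0.0018,-0.0034,0.012,1,0,0,0,0.0018,-0.0034,0.012,1,0,0,0,0,0,0.011,1,0,0,0,0,0,0.008,1,0,0,0,0,0,0,1,0,0,0,0,0,0,1]'

```text
time_s: 3.25
ee_pos: [530.0, -175.8, 61.2]
ee_rot: [-0.001, 0.989, -0.148, -0.001]
wrist_force: [0.7, 0.2, 0.2]
grip_width: 0.998
```

```bash
python3 look.py w3
```

```text
3.25 [ 530.02797437 -175.77635083   61.21055357] [ 0.05 -0.14  0.99] F [0.71 0.22 0.22] w 0.9978265098013807 v 0.003491103506211224
[223 202] [336 310] lid [ 530.90537322 -175.25398713] 31.535538815583244
lid-tcp in tool [ 0.72136987 -0.74221705 14.70958254]
cam in tool [   0.88986609  -78.82428815 -141.8276543 ]
```

View pics/w3.png

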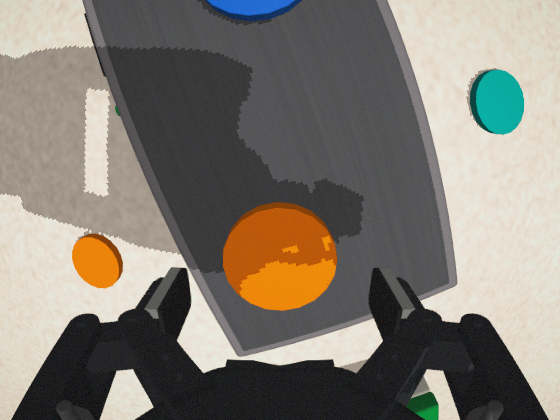

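The lid is mid-column 279.5 and the fingers' mid is 280, so it's aligned. I'll check the dish under the lid in the side view.

Run:
```python
import cv2
p=cv2.imread("pics/side0.png")[165:225,270:370]; cv2.imwrite("pics/s0z.png",cv2.resize(p,None,fx=8,fy=8,interpolation=cv2.INTER_CUBIC))
```

```text
(no output)
```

View pics/s0z.png

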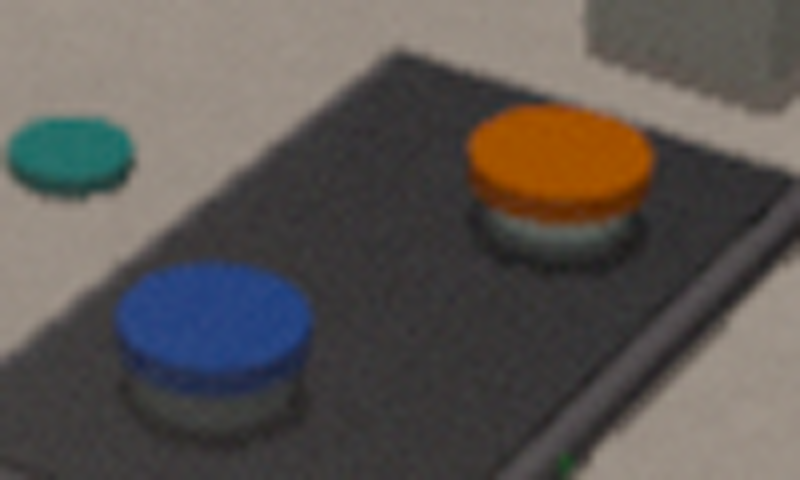

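>>> drive_tool --deltas '[0,0,0,0,0.0005,0.012,1,0,0,0,0,0,0.012,1,0,0,0,0,0,0.01,1,0,0,0,0,0,0.005,1,0,0,0,0,0,0,1,0,0,0,0,0,0,0.8,0,0,0,0,0,0,0.8]' --squeeze 25

```text
time_s: 4.18
ee_pos: [529.9, -176.4, 19.8]
ee_rot: [-0.001, 0.989, -0.148, -0.001]
wrist_force: [-0.1, 0.7, -0.7]
grip_width: 0.798
```

```bash
python3 look.py w4
```

```text
4.175 [ 529.94158207 -176.41193043   19.78346364] [ 0.05 -0.1   1.  ] F [-0.11  0.66 -0.7 ] w 0.7975017736743117 v 0.0032609840555548244
[207 228] [351 357] lid [ 531.10363877 -174.64599716] 31.737257757853225
lid-tcp in tool [  0.54863556  -2.05185355 -26.71574643]
cam in tool [   0.8837653   -78.84316441 -141.81220324]
```

View pics/w4.png

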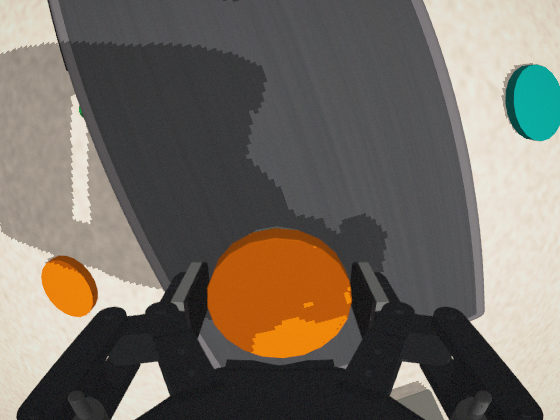

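The pads sit evenly either side of the lid, which spans columns 207–351. Closing now.

>>> drive_tool --deltas '[0,0,0,0,0,0,0.7,0,0,0,0,0,0,0.7,0,0,0,0,0,0,0.6,0,0,0,0,0,0,0.6,0,0,0,0,0,0,0.6]' --squeeze 25

```text
time_s: 4.85
ee_pos: [530.2, -176.5, 20.4]
ee_rot: [-0.0, 0.989, -0.148, -0.0]
wrist_force: [0.3, -0.4, -0.3]
grip_width: 0.733
```

```bash
python3 look.py w5
python3 - <<'E'
from workcell import env
import cv2
p,d=env.capture("side"); cv2.imwrite("pics/s5z.png",cv2.resize(p[150:225,270:390],None,fx=6,fy=6,interpolation=cv2.INTER_CUBIC))
E
```

```text
4.85 [ 530.15016008 -176.50158561   20.41171414] [ 0.05 -0.06  1.  ] F [ 0.34 -0.38 -0.35] w 0.7333544221118953 v 0.0018980181222588422
[208 228] [352 356] lid [ 531.50956394 -174.87062325] 31.748202295293133
lid-tcp in tool [  0.79744573  -1.97771616 -26.08753333]
cam in tool [   0.87824114  -78.85600352 -141.81044536]
```

View pics/s5z.png

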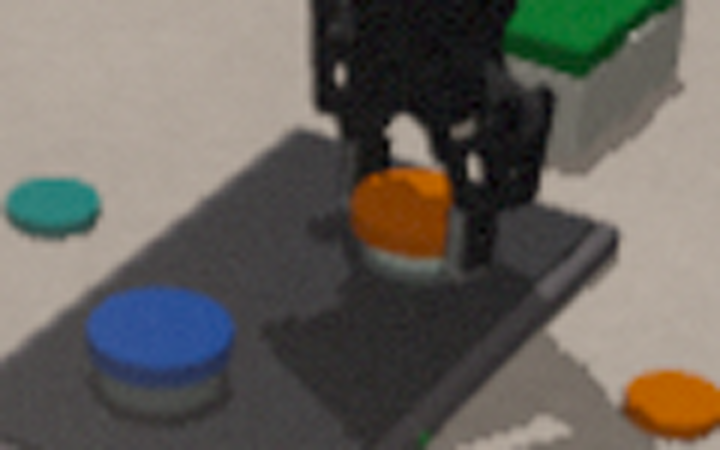

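View pics/w5.png

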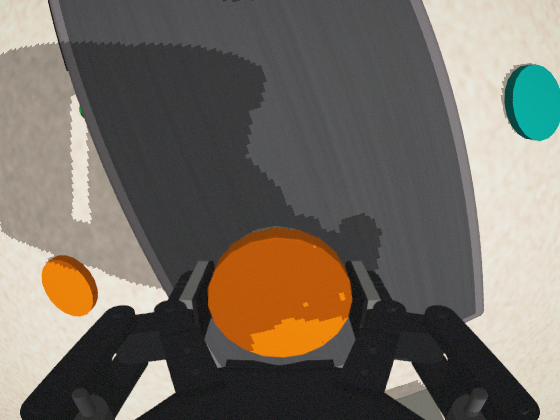

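The side view shows the pads gripping the lid, and the opening of 0.73 (62 mm) agrees with its diameter. Next I'll tip it about its −y edge, in tool terms a turn about +x.

>>> drive_tool --deltas '[0,0,0,0,0.0007,-0.001,0.6,4.2,0,0,0,-0.001,-0.0023,0.6,4.2,0,0,0,-0.001,-0.0023,0.6,4.2,0,0,0,-0.001,-0.0023,0.6,0,0,0,0,0,0,0.6]'

```text
time_s: 5.58
ee_pos: [531.0, -174.7, 29.1]
ee_rot: [-0.112, 0.983, -0.147, 0.017]
wrist_force: [1.4, 0.0, -0.9]
grip_width: 0.728
```

```bash
cat > look2.py <<'E'
import sys
from h import *
from workcell import env
n=sys.argv[1]; o=env.get_obs(); T=rot(o)
print(o["time_s"],o["ee_pos"].round(2),"rot",np.degrees((down(-15).inv()*T).as_rotvec()).round(2),"F",o["wrist_force"].round(2),"T",o["wrist_torque"].round(3),"w",o["grip_width"],"v",abs(o["joint_velocities"]).max())
yy=0.5; 
for nm,pt in [("centre",[0,yy,-14.6]),("low",[0,yy+31.5,-14.6]),("high",[0,yy-31.5,-14.6])]: print(nm,(o["ee_pos"]+T.apply(pt)).round(2))
if len(sys.argv)<3:
    a,_=env.capture("side"); cv2.imwrite(f"pics/{n}s.png",a)
    b,_=env.capture("wrist"); cv2.imwrite(f"pics/{n}w.png",b)
    a=cv2.resize(a[150:225,270:390],None,fx=6,fy=6,interpolation=cv2.INTER_CUBIC); cv2.imwrite(f"pics/{n}z.png",a)
E
python3 look2.py a
```

```text
5.575 [ 530.98 -174.69   29.05] rot [12.98  0.22  1.95] F [ 1.41  0.04 -0.93] T [-0.126  0.087 -0.026] w 0.7277591037422413 v 0.0260727116031431
centre [ 529.88 -178.29   43.17]
low [ 520.93 -207.65   36.09]
high [ 538.83 -148.93   50.24]
```

View pics/az.png

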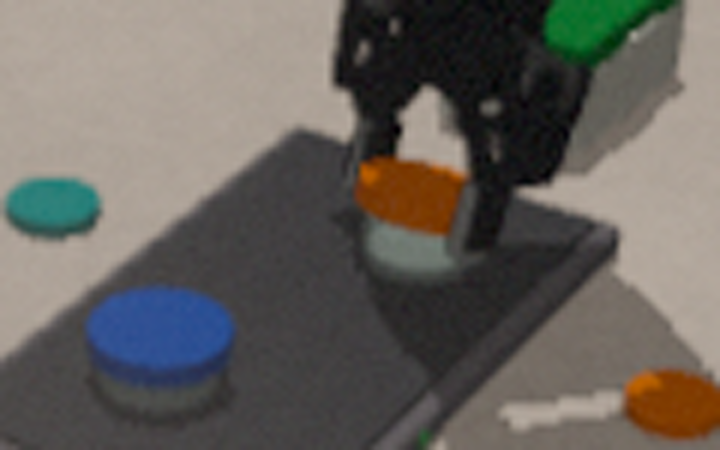

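View pics/aw.png

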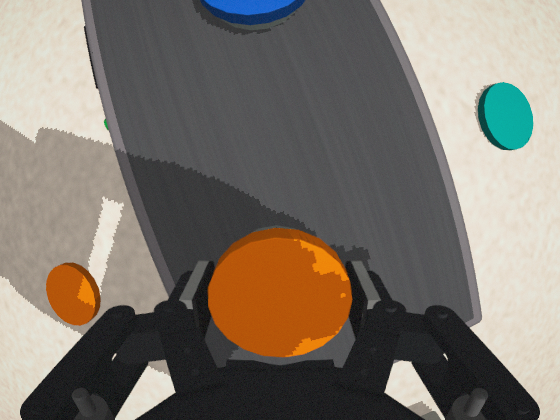

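The lid is tipped about 13°: the far edge is down at z≈36, below the 44 mm rim, and the near edge is up at 50. It hasn't slipped in the grip. Next I'll lift it clear and level it.

Run:
```python
from h import *
from workcell import env
o=env.get_obs(); print(rot(o).inv().apply([0,0,5]))
o["ee_pos"]=o["ee_pos"]+[0,0,5]
plan(o,[530.15,-176.5,39.4],down(-17),3)
```

```text
[-1.96953006e-03 -1.11762688e+00 -4.87349015e+00]
[-4.31, 0.01, 0.04] [-0.0, 0.0005, -0.002]
[-4.31, 0.01, 0.04] [-0.0, 0.0006, -0.0019]
[-4.31, 0.01, 0.04] [-0.0, 0.0007, -0.0019]
```

>>> drive_tool --deltas '[0,0,0,0,-0.0011,-0.0049,0.6,-4.3,0,0,0,0.0005,-0.002,0.6,-4.3,0,0,0,0.0006,-0.002,0.6,-4.3,0,0,0,0.0007,-0.0019,0.6,0,0,0,0,0,0,0.6,0,0,0,0,0,0,0.6]'

```text
time_s: 6.42
ee_pos: [531.2, -175.2, 41.4]
ee_rot: [0.005, 0.989, -0.145, 0.0]
wrist_force: [-0.8, -0.3, -0.2]
grip_width: 0.731
```

```bash
python3 look2.py b
```

```text
6.425 [ 531.18 -175.17   41.45] rot [-0.52  0.1   1.72] F [-0.75 -0.3  -0.21] T [-0.019  0.004  0.014] w 0.7309912897980098 v 0.0078002360767271154
centre [ 531.05 -175.51   56.05]
low [ 521.99 -205.68   56.34]
high [ 540.12 -145.34   55.77]
```

View pics/bz.png

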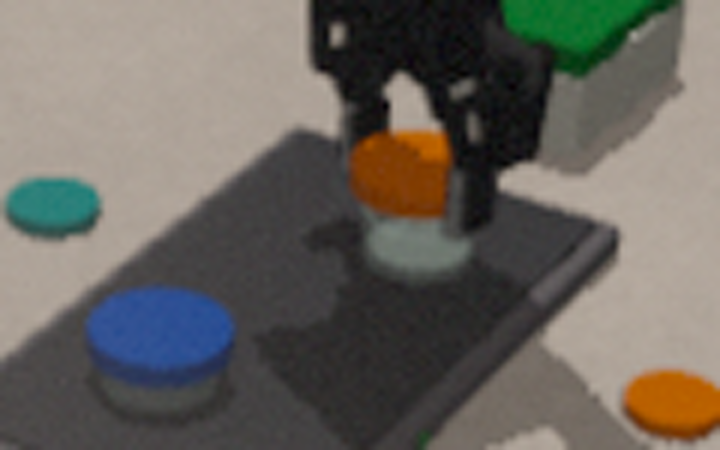

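View pics/bw.png

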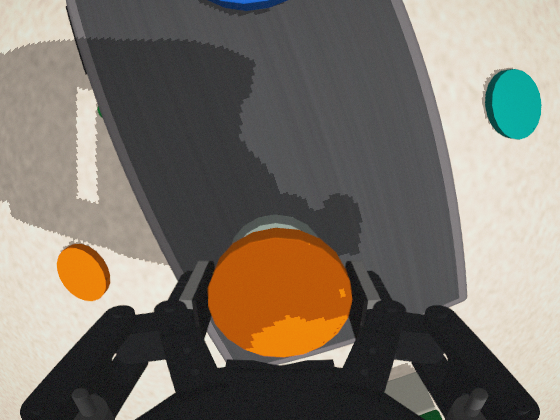

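The lid is level with about a 12 mm gap. In the wrist view a dish arc shows above the lid at about (275,218). I'll use it to measure the dish centre relative to the lid.

Run:
```python
import cv2
p=cv2.imread("pics/bw.png")[195:265,210:350]; cv2.imwrite("pics/bwz.png",cv2.resize(p,None,fx=5.7,fy=5.7,interpolation=cv2.INTER_CUBIC))
```

```text
(no output)
```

View pics/bwz.png

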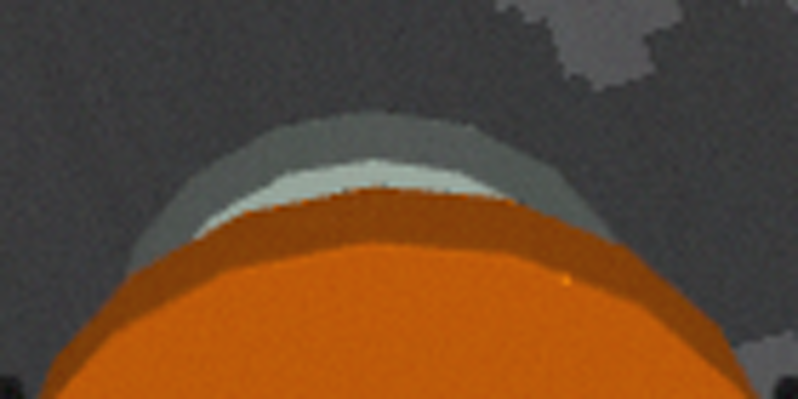

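```bash
cat > arcs.py <<'E'
from h import *
from scipy.optimize import least_squares
from workcell import env
def run(arcs,c,o,off,s):
    T=rot(o); res={}
    for k,(pts,z,r) in arcs.items():
        Q=fish((np.array(pts)+.5)/s+off-.5,z,c)[:,:2]
        f=least_squares(lambda x:np.linalg.norm(Q-x,axis=1)-r,Q.mean(0)); res[k]=f.x
        print(k,f.x.round(2),"rms",np.sqrt((f.fun**2).mean()).round(2),"in tool xy",T.inv().apply(np.r_[f.x,o["ee_pos"][2]]-o["ee_pos"])[:2].round(2))
if __name__=="__main__":
    o=env.get_obs(); c=env.get_calibration("wrist")
    print(o["ee_pos"])
    zl=o["ee_pos"][2]+14.6
    run({"rim":([(200,235),(290,173),(375,158),(460,172),(515,200)],44,26.5),
     "base":([(130,270),(190,185),(280,128),(375,112),(475,127),(555,170),(615,240)],20,26.5),
     "lidlow":([(250,212),(380,187),(515,200),(625,243),(720,325)],zl,31.5),
     "lidtop":([(110,335),(225,270),(380,243),(520,255),(640,305)],zl+11.5,31.5)},c,o,np.array([210,195]),5.7)
E
python3 arcs.py
```

```text
[ 531.0609626  -175.47547988   41.35711714]
rim [ 531.6  -173.85] rms 0.69 in tool xy [ 0.04 -1.71]
base [ 529.62 -177.12] rms 0.16 in tool xy [-0.9   1.99]
lidlow [ 531.96 -176.1 ] rms 0.06 in tool xy [1.04 0.34]
lidtop [ 531.72 -175.54] rms 0.08 in tool xy [ 0.65 -0.12]
```

The dish's base arc fits well. The dish sits about −1.7 mm in tool x and +1.8 mm in tool y from the lid, so I'll correct while holding.

>>> drive_tool --deltas '[0.5,0,0,-0.0017,0.0017,0.001,0.6,0,0,0,0,0,0,0.6,0,0,0,0,0,0,0.6,0,0,0,0,0,0,0.6,0,0,0,0,0,0,0.6]'

```text
time_s: 7.15
ee_pos: [528.4, -177.5, 40.0]
ee_rot: [-0.0, 0.989, -0.147, 0.001]
wrist_force: [-0.1, 0.0, -0.5]
grip_width: 0.733
```

```bash
python3 look2.py c
python3 - <<'E'
import cv2
p=cv2.imread("pics/cw.png")[195:265,210:350]; cv2.imwrite("pics/cwz.png",cv2.resize(p,None,fx=5.7,fy=5.7,interpolation=cv2.INTER_CUBIC))
E
```

```text
7.15 [ 528.37 -177.51   40.  ] rot [0.07 0.07 1.86] F [-0.14  0.05 -0.47] T [-0.038 -0.001  0.054] w 0.7328726151346999 v 0.0014942080907145035
centre [ 528.2 -178.    54.6]
low [ 519.07 -208.15   54.57]
high [ 537.34 -147.85   54.64]
```

View pics/cwz.png

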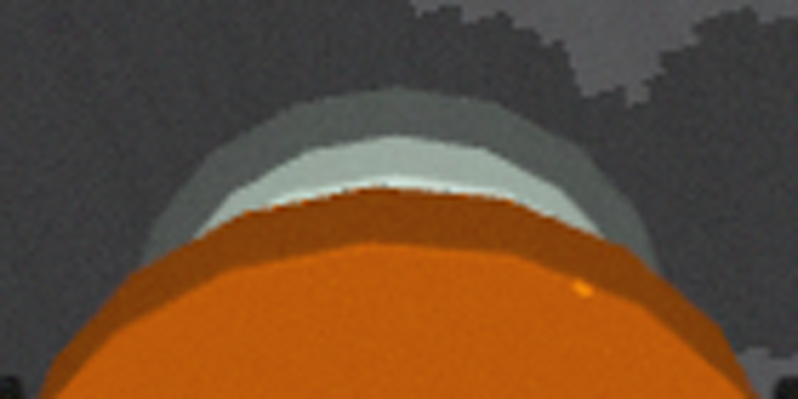

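View pics/cz.png

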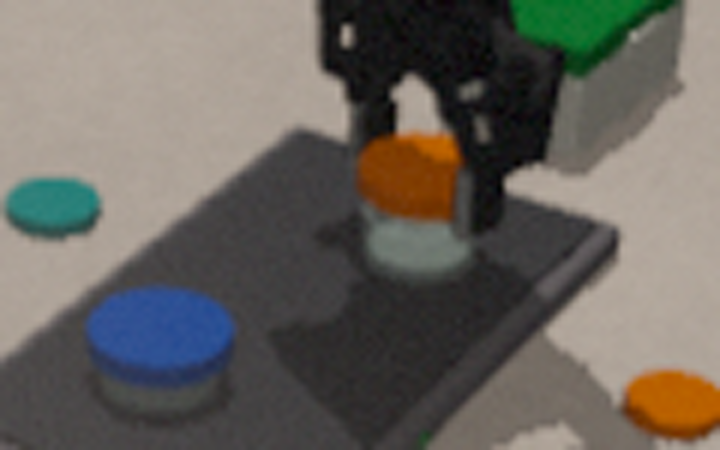

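```bash
cat > arcs2.py <<'E'
from arcs import *
o=env.get_obs(); c=env.get_calibration("wrist"); zl=o["ee_pos"][2]+14.6
print(o["ee_pos"], "cam",c["pose"][:3,3])
L=[(200,235),(235,192),(312,150),(395,135),(487,148),(560,185),(600,232)]
B=[(150,250),(210,155),(300,103),(395,87),(495,101),(580,147),(637,215),(660,270)]
run({"light r26.5 z44":(L,44,26.5),"light r23.5 z44":(L,44,23.5),"light r26.5 z35":(L,35,26.5),"light r23.5 z24":(L,24,23.5),
 "base":(B,20,26.5),"grey as rim":(B,44,26.5),
 "lidlow":([(135,272),(250,212),(380,187),(515,200),(625,243),(720,325)],zl,31.5),
 "lidtop":([(110,335),(225,270),(380,243),(520,255),(640,305)],zl+11.5,31.5)},c,o,np.array([210,195]),5.7)
E
python3 arcs2.py
```

```text
[ 528.35865235 -177.45113311   40.00892927] cam [ 551.86809147 -102.37395074  181.92567881]
light r26.5 z44 [ 530.51 -174.28] rms 0.98 in tool xy [ 1.14 -3.66]
light r23.5 z44 [ 531.47 -170.99] rms 0.64 in tool xy [ 1.11 -7.08]
light r26.5 z35 [ 529.67 -177.09] rms 0.86 in tool xy [ 1.15 -0.72]
light r23.5 z24 [ 529.63 -177.08] rms 0.22 in tool xy [ 1.11 -0.72]
base [ 529.61 -176.75] rms 0.27 in tool xy [ 1.   -1.04]
grey as rim [ 531.11 -170.31] rms 1.26 in tool xy [ 0.57 -7.63]
lidlow [ 529.16 -178.29] rms 0.08 in tool xy [1.01 0.57]
lidtop [ 528.94 -177.92] rms 0.08 in tool xy [0.69 0.28]
```

>>> drive_tool --deltas '[0,0,0,0.0002,-0.0013,0,0.6,0,0,0,0,0,0,0.6,0,0,0,0,0,0,0.6,0,0,0,0,0,0,0.6]'

```text
time_s: 7.75
ee_pos: [529.0, -176.1, 40.0]
ee_rot: [-0.0, 0.989, -0.146, 0.001]
wrist_force: [-0.1, 1.2, -0.9]
grip_width: 0.733
```

```bash
python3 look2.py d
python3 - <<'E'
import cv2
p=cv2.imread("pics/dw.png")[195:265,210:350]; cv2.imwrite("pics/dwz.png",cv2.resize(p,None,fx=5.7,fy=5.7,interpolation=cv2.INTER_CUBIC))
E
```

```text
7.75 [ 529.05 -176.07   40.05] rot [0.07 0.07 1.84] F [-0.09  1.2  -0.87] T [ 0.065  0.072 -0.013] w 0.7328005987840007 v 0.0017220548921304862
centre [ 528.88 -176.55   54.65]
low [ 519.76 -206.7    54.61]
high [ 538.   -146.41   54.69]
```

View pics/dwz.png

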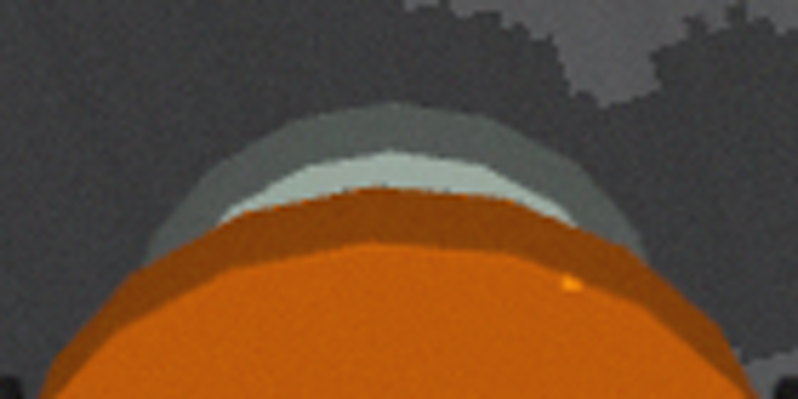

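Base arc mid is at column 279.7 and the lid's mid is at 279.5, so it's centred. It has been held well over a second; now I'll lower it.

>>> drive_tool --deltas '[0,0,0,0,0,0.004,0.6,0,0,0,0,0,0.003,0.6,0,0,0,0,0,0.003,0.6,0,0,0,0,0,0.003,0.6,0,0,0,0,0,0.002,0.6,0,0,0,0,0,0,0.6,0,0,0,0,0,0,0.6]'

```text
time_s: 8.72
ee_pos: [528.9, -176.0, 23.7]
ee_rot: [-0.001, 0.989, -0.146, 0.0]
wrist_force: [-0.9, 0.6, -0.2]
grip_width: 0.732
```

```bash
python3 look2.py e x
```

```text
8.725 [ 528.94 -176.05   23.71] rot [0.07 0.05 1.84] F [-0.89  0.59 -0.23] T [-0.017  0.009  0.016] w 0.7318038681134003 v 0.0011713143451645286
centre [ 528.78 -176.54   38.31]
low [ 519.65 -206.69   38.27]
high [ 537.9  -146.39   38.35]
```

>>> drive_tool --deltas '[0,0,0,0,0,0.0013,0.6,0,0,0,0,0,0.001,0.6,0,0,0,0,0,0,0.6,0,0,0,0,0,0,0.6]'

```text
time_s: 9.22
ee_pos: [529.1, -176.1, 21.4]
ee_rot: [-0.0, 0.989, -0.146, 0.001]
wrist_force: [-0.3, -0.2, -1.0]
grip_width: 0.729
```

```bash
python3 look2.py f x
```

```text
9.225 [ 529.07 -176.1    21.45] rot [0.06 0.07 1.84] F [-0.31 -0.2  -0.99] T [ 0.006 -0.022 -0.029] w 0.7294615557563793 v 0.0022823883221697746
centre [ 528.91 -176.59   36.05]
low [ 519.78 -206.74   36.01]
high [ 538.03 -146.44   36.08]
```

>>> drive_tool --deltas '[0,0,0,0,0,0.0006,0.6,0,0,0,0,0,0,0.6,0,0,0,0,0,0.0004,0.6,0,0,0,0,0,0,0.6]'

```text
time_s: 9.72
ee_pos: [529.1, -176.1, 20.5]
ee_rot: [-0.0, 0.989, -0.146, 0.001]
wrist_force: [-0.5, 0.9, -0.4]
grip_width: 0.73
```

```bash
python3 look2.py g x
```

```text
9.725 [ 529.12 -176.11   20.46] rot [0.06 0.08 1.84] F [-0.51  0.85 -0.44] T [0.003 0.019 0.01 ] w 0.7300378722132735 v 0.0016093706578618743
centre [ 528.95 -176.6    35.06]
low [ 519.82 -206.75   35.02]
high [ 538.07 -146.45   35.09]
```

>>> drive_tool --deltas '[0,0,0,0,0,0.0004,0.6,0,0,0,0,0,0,0.6]'

```text
time_s: 9.98
ee_pos: [529.1, -176.1, 20.4]
ee_rot: [-0.0, 0.989, -0.146, 0.001]
wrist_force: [0.3, 0.1, 0.7]
grip_width: 0.729
```

```bash
python3 look2.py h x
```

```text
9.975 [ 529.12 -176.1    20.38] rot [0.06 0.07 1.84] F [0.28 0.07 0.69] T [0.06  0.099 0.02 ] w 0.7293445426250958 v 0.0019923670561999424
centre [ 528.95 -176.59   34.98]
low [ 519.82 -206.74   34.95]
high [ 538.07 -146.44   35.02]
```

>>> drive_tool --deltas '[0,0,0,0,0,0.0004,0.6]'

```text
time_s: 10.1
ee_pos: [529.1, -176.1, 20.2]
ee_rot: [-0.0, 0.989, -0.146, 0.001]
wrist_force: [-3.8, 1.1, 8.7]
grip_width: 0.732
```

```bash
python3 look2.py h2
```

```text
10.1 [ 529.11 -176.11   20.23] rot [0.06 0.07 1.84] F [-3.78  1.14  8.69] T [ 0.199  0.555 -0.024] w 0.7318123748586062 v 0.0019823104952327217
centre [ 528.95 -176.59   34.83]
low [ 519.82 -206.74   34.8 ]
high [ 538.07 -146.44   34.87]
```

View pics/h2z.png

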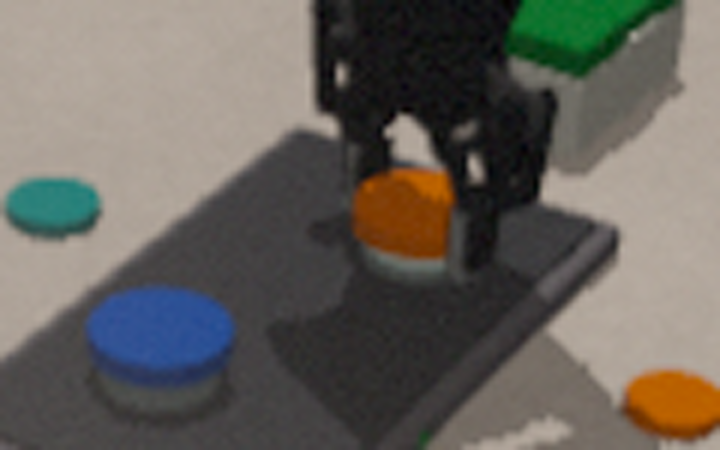

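View pics/h2w.png

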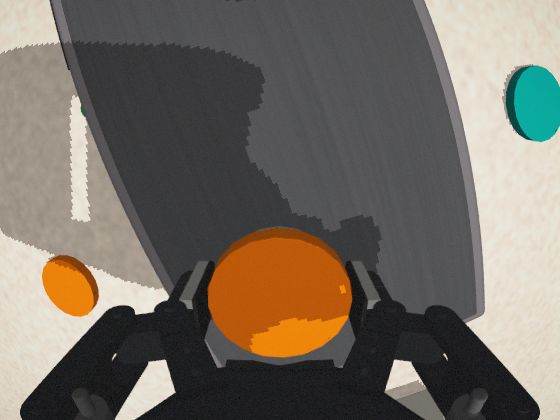

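The lid is home, touching at 8.7 N. I'll relax that press first, then open.

>>> drive_tool --deltas '[0,0,0,0,0,-0.0001,0.6,0,0,0,0,0,0,0.75,0,0,0,0,0,0,0.78,0,0,0,0,0,0,0.84,0,0,0,0,0,0,1,0,0,0,0,0,0,1,0,0,0,0,0,0,1]'

```text
time_s: 11.08
ee_pos: [529.1, -176.1, 20.0]
ee_rot: [-0.0, 0.989, -0.146, 0.001]
wrist_force: [0.3, -0.3, 0.8]
grip_width: 1.001
```

```bash
python3 look2.py i
```

```text
11.075 [ 529.14 -176.14   20.  ] rot [0.06 0.08 1.84] F [ 0.3  -0.33  0.85] T [-0.037  0.043 -0.071] w 1.00107560985771 v 0.001366556697481712
centre [ 528.98 -176.62   34.6 ]
low [ 519.85 -206.77   34.57]
high [ 538.1  -146.47   34.64]
```

View pics/iw.png

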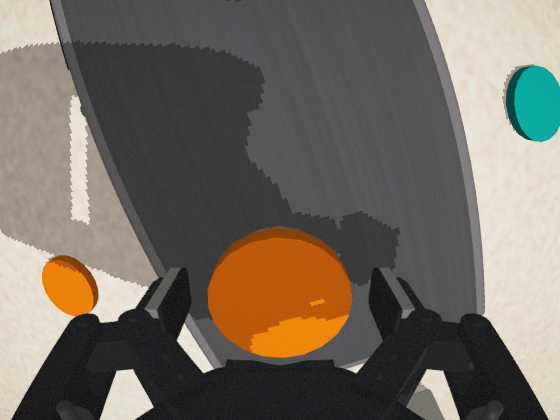

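The fingers are open and clear of the lid on both sides (pads at about 187 and 373, lid 208–351). Next I'll retreat straight up.

>>> drive_tool --deltas '[0,0,0,0,0,-0.01,1,0,0,0,0,0,-0.02,1,0,0,0,0,0,-0.035,1,0,0,0,0,0,-0.035,1,0,0,0,0,0,-0.035,1,0,0,0,0,0,-0.02,1,0,0,0,0,0,0,1,0,0,0,0,0,0,1]'

```text
time_s: 12.18
ee_pos: [528.6, -176.1, 183.3]
ee_rot: [-0.0, 0.989, -0.146, 0.002]
wrist_force: [-0.1, 0.6, 0.6]
grip_width: 1.001
```

```bash
python3 look.py w9
python3 - <<'E'
from h import *
from workcell import env
p,d=env.capture("side"); cv2.imwrite("pics/s9z.png",cv2.resize(p[165:225,270:370],None,fx=8,fy=8,interpolation=cv2.INTER_CUBIC))
p,d=env.capture("top"); cv2.imwrite("pics/t9.png",p)
E
```

```text
12.175 [ 528.56067097 -176.1006665   183.34268559] [0.05 0.18 0.84] F [-0.08  0.58  0.61] w 1.0005495391428851 v 0.010271304110288853
[245 164] [314 232] lid [ 529.82834092 -175.90346693] 31.171223941191595
lid-tcp in tool [  0.72135742  -0.43089321 136.84611959]
cam in tool [   0.8782509   -78.83772667 -141.81237233]
```

View pics/s9z.png

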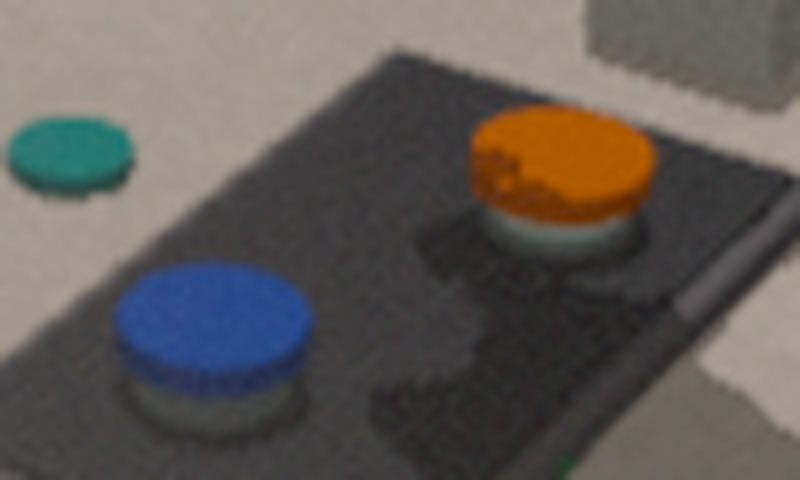

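View pics/w9.png

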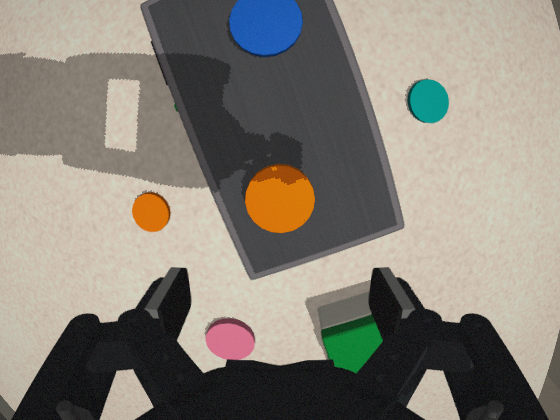

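The side view shows the lid level, at the same height as at the start, and centred on the dish. The robot is well clear, so I'll hand in.

Run:
```python
from workcell import env
print(env.hand_in())
```

```text
the job is handed in; nothing more can be done
None
```

The lid is back on the orange-lidded dish, level and fully home, and the job was handed in at about 12.3 s of the 38 s allowed.

- **Tipping:** I gripped the lid across its diameter and tipped it about 13°. The far edge stayed about 8 mm below the rim.
- **Airing:** I then lifted the lid clear, levelled it, and held it there for more than 1.3 s. The gap was 10.5–12 mm. While holding, I measured the dish through the gap and moved the lid over its centre.
- **Setting down:** I lowered it in small steps until it touched. The force peaked at 8.7 N, and I eased that off before letting go and backing straight up.

**Last checks:** the side view shows the lid level and at its original height. In the wrist camera the lid's centre is about 1 mm from the dish's, within the 2 mm calibration error and the 2.5 mm play. By the side view the two centres agree to within about 0.5 mm. The blue-lidded dish looks undisturbed, and the arm stayed away from the bottle and the tip box. I took a last top picture but didn't examine it.

**Disagreements:**
- The top and wrist cameras differed by about 1.5–2 mm on where the lid started.
- My first reading of one dish arc as the rim didn't fit. It fits the inner floor seen through the glass, so I relied on the base arc instead.

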